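# Reset the tripped switch in the terrace trolley's power box

### The job

One of the three toggle switches under the clear hood of the power box has tripped and hangs down: turn the rotary main isolator fully off, swing the hood wide open, about at right angles to the panel, flip the tripped toggle up to on, shut the hood fully, and turn the isolator fully on again. Never have the hood up while the isolator is on, never switch off the other two toggles, and leave the glasses, bowl, tin, caddy and other things on the trolley where they stand.

Things in the scene. Friction and masses are not known exactly. Their poses are not given: they have to be found in the camera images.
- box: grey outdoor power box fixed on the trolley: a 200 x 290 x 70 mm enclosure on a steel stand, its flat panel tilted 30 deg towards the robot; it may be yawed. Origin on the trolley top under the panel centre, z up, x away from the robot, y left. Rotary isolator on the right part of the panel, clear hood over three toggles on the left part
- box_panel (a point): centre of the panel's face (200 mm along the slope, 290 mm wide), 120 mm above the box's origin, same axes as the box. In these axes 'up the slope' is (0.866, 0, 0.5) and the panel's outward normal (-0.5, 0, 0.866)
- isolator (a joint): main isolator: grey bar handle (60 mm long, 14 mm thick, from 22 to 58 mm above the panel) on a round base 85 mm right (-y) of the panel centre, turning about the panel's normal. 1.047 (60 deg) = on, bar straight up the slope; 0 = off, bar turned 60 deg anticlockwise as seen looking onto the panel. End stops at both, stiff, stays where left
- isolator_grip (a point): point on the isolator's turning axis, 44 mm above the panel, at the height to grip the bar; its frame turns with the handle: z is the panel's outward normal, and the bar runs along the direction (0.5, 0.866, 0) of this frame
- hood (a joint): hinge of the clear plastic hood (135 mm along the slope, 140 mm wide, 44 mm high, no floor, 0.3 kg) that covers the toggles, 55 mm left (+y) of the panel centre. Hinged along its upper edge; 0 = shut on the panel, grows as the lower edge swings up and away from the robot, stop at 2.0; stiff, stays where it is left (about 5 N at the handle)
- hood_hinge (a point): middle of the hood's hinge line, 85 mm up the slope from the panel centre, 55 mm left of it and 4 mm above the panel; the axis runs along box y
- hood_handle (a point): middle of the hood's steel bar handle: round bar 10 mm thick, level (along box y), 74 mm between its legs, 30 mm off the hood's top face, 115 mm from the hinge along the hood (20 mm from its lower edge) and 70 mm out from the hinge's plane; with the hood shut it is 74 mm above the panel
- lever_a (a joint): the tripped toggle, starts off. Black paddle 14 mm across, 9 mm thick, 36 mm from pivot to tip. The pivot runs along box y, 6 mm above the panel, 12 mm up the slope from its centre. 0 = off, leaning 0.5 rad down the slope from the panel's normal; 1.0 = on, leaning 0.5 rad up the slope; end stops, stays where left. Levers a, b, c: alike, 44 mm apart, in varying order
- lever_a_tip (a point): middle of the tip end of lever a, 36 mm from its pivot
- lever_b (a joint): toggle lever b: like lever a, but starts on (up the slope). Same joint values
- lever_b_tip (a point): middle of the tip end of lever b, 36 mm from its pivot
- lever_c (a joint): toggle lever c: like lever a, but starts on (up the slope). Same joint values
- lever_c_tip (a point): middle of the tip end of lever c, 36 mm from its pivot
- tumbler_1: clear tumbler, 72 mm wide, 95 mm tall, standing in front of the power box; origin under its foot
- tumbler_2: second clear tumbler, 72 mm wide, 95 mm tall, beside the first one, further right; origin under its foot
- bowl: coral ceramic bowl, 124 mm wide, 50 mm tall, left of the box; origin under its foot
- tin: closed aluminium screw-lid tin, 80 mm wide, 78 mm tall, in front of the box; origin under it
- coasters: stack of four cork coasters, 95 x 95 x 24 mm, near the robot on the left; origin under it
- spoon: long steel spoon, 190 mm, lying on the left of the trolley
- caddy_edge (a point): point on the rim (62 mm from the axis) of the rotating wooden stirrer caddy, 200 mm tall, on the right; it shifts if the caddy is turned

How it is judged:
By the outcome, as a careful person would: the job done as asked, in the order asked, and still so for the second after the job is handed in, with the robot touching nothing.
It also fails if it takes over 72 s, if anything falls off the work surface, if the arm or the gripper's body presses on something with over 40 N, if the wrist force passes 120 N, or if a joint passes its speed limit or range.

### The arm

A 6-joint arm with a two-finger parallel gripper is mounted at the origin on the work surface. World frame = base frame: x ahead of the robot, y to its left, z up, the work surface at z = 0. Lengths are in m, angles in degrees, forces in N, time in s.
With the tool pointing down it reaches from about 0.375 to 0.75 m from the base axis. Payload 9 kg.
Tool frame: the origin (TCP) lies where the fingers leave the gripper's body, on its centre line; the fingertips stand 73 mm ahead of it and the grasp point (between the pads) lies 54 mm ahead of it (robot.tip_reach is the distance from the TCP to the fingertips, in m); z points along the fingers, y is the line along which they close (so a half turn about z gives the same grasp; the last joint's range is limited). The gripper opens to 85 mm and grips with 20 to 120 N. Pads are 22 mm wide; open, the fingers measure 114 mm over their backs; the gripper's body (76 mm by 85 mm) begins 54 mm behind the grasp point. The pads swing forward as they close: fully open they stand 13 mm farther back than shut.
Start: joints at [-78.363, 5.964, 5.575, 89.605, 0, 77.527], TCP at [0.245, -0.548, 0.304] pointing down, gripper open.
Joint ranges: [-171.21, 171.21], [-48.23, 106.86], [-62.78, 66.21], [-105.2, 120.99], [-86.42, 89.51], [-180, 180]. Speed limits (degrees/s): [127.2, 127.2, 147.25, 180, 180, 180].

### API

Orientations are given as [roll, pitch, yaw] about the fixed x, y, z axes, in that order (R = Rz(yaw) Ry(pitch) Rx(roll)).
In Python, from plant import robot gives the robot as it stands. Calls block until the motion is done:
- robot.move_pose(position, orientation): joint-space move of the TCP to a pose.
- robot.line_to(position, vel=0.15, rotation=None, guard=None): straight line of the TCP; rotation=None keeps the orientation; vel is the mean speed in m/s. With guard (N) it stops when the force on the tool has changed by that much, and returns True; else False.
- robot.goto_joints(angles): joint-space move.
- robot.set_gripper(opening): finger opening in m; the grip force is fixed at half the most; returns when the fingers have stopped.
- robot.pause(seconds).
- robot.ik(position, orientation): joint angles nearest the present ones, or None.
- robot.observe(): the state.
- robot.grab_frame(name): name is "side" or "top" or "wrist"; returns the picture (480x640x3 uint8, blue, green, red); there is no depth.
- robot.get_calibration(name): a dict with "vertical_fov" (degrees; the focal length in pixels is half the picture's height over the tangent of half this angle, whatever the lens; pixels are square), "cx", "cy" (the principal point, pixels), "k1" (the pictures are not rectified: a ray, as slopes to the right and down, at radius r is drawn at 1 + k1 r^2 times it, then the intrinsics apply), "rvec" (rotation vector, rad) and "tvec" (3), from world to camera coordinates, as OpenCV has them. Camera axes: x right, y down, z forward; pixel columns grow to the right and rows downward; lengths in m; the calibration is good to about 2 mm. A picture is of the moment at which its call begins: read the wrist's pose just before it. get_calibration takes no time and is no camera call; for the wrist camera it gives the pose at the moment of the call.
A pose or a line that the arm cannot do raises robot.IKError and nothing moves.
- robot.job_done(): hands the job in; it is judged then, once.
The state is a dict: "time": time; "q": joint angles; "qvel": joint speeds; "joint_torque": joint torques, N m; "tool_pos": TCP position; "tcp_rot": TCP orientation; "ft_force": force on the tool from outside, world axes, zero at the start; "torque": the same for the moment, N m; "gripper_width": finger opening in m; "gripper_force": force on a finger pad.
Only numpy, scipy, OpenCV 4.12 (cv2) and the standard library are available. Lean on these libraries where they do the work, as an engineer would, in place of code of your own. Each camera call takes 0.05 s, during which the arm holds its last target. There are 200 camera calls.

## Working session

There is one attempt and no reset: what is moved stays moved. The work goes in short steps, each a Python script; the robot and the scene stay as the last script left them, time stands still between calls to the robot, and variables do not carry over. Pictures are saved under pics/ and viewed, at most 10 in all, crops included, and the job is handed in when it is done.

```bash
ls; mkdir -p pics; python3 - <<'E'
from plant import robot
import cv2
for n in ("side","top"):
    f=robot.grab_frame(n); cv2.imwrite(f"pics/{n}0.png",f)
    print(n,robot.get_calibration(n))
print(robot.get_calibration("wrist"))
print(robot.observe())
E
```

```text
pics
side {'vertical_fov': 51.115935974702566, 'cx': 320.8287686213217, 'cy': 231.418310516066, 'k1': -0.1344797046917038, 'rvec': array([ 2.1068496 , -0.12011983,  0.09451774]), 'tvec': array([-0.53715798,  0.14736664,  1.42814472])}
top {'vertical_fov': 47.02217566967776, 'cx': 318.5137946451555, 'cy': 241.89582958980796, 'k1': -0.07138523212655876, 'rvec': array([ 2.14221184, -2.12027852,  0.18605109]), 'tvec': array([-1.32192000e-03,  5.48927948e-01,  1.56796988e+00])}
{'vertical_fov': 70.62872269617225, 'cx': 323.55774149993186, 'cy': 239.33143837809496, 'k1': -0.010909079167782111, 'rvec': array([-2.39430499,  1.55297182,  0.25984165]), 'tvec': array([-0.59923484, -0.04117118,  0.38001176])}
{'time': 0.1, 'q': array([-7.83631114e+01,  5.99605180e+00,  5.53048112e+00,  8.96062543e+01,
       -1.41918599e-03,  7.75268340e+01]), 'qvel': array([ 0.1435812 , -0.06421719,  0.1646062 ,  0.07587551,  0.07813639,
        0.01983939]), 'joint_torque': array([ 4.80906936e-03, -5.58201241e+01,  5.04727328e+01,  1.28662065e-02,
       -2.64825003e-04,  2.13791549e-05]), 'tool_pos': array([ 0.24505133, -0.54742426,  0.30318138]), 'tcp_rot': array([-1.79929564e+02, -1.41272320e-02,  2.41100468e+01]), 'ft_force': array([-0.59362393,  0.2829601 ,  0.32474193]), 'torque': array([ 0.00366057, -0.00505826, -0.04376127]), 'gripper_force': 0.0, 'gripper_width': 0.08554361001420199}
```

View pics/side0.png

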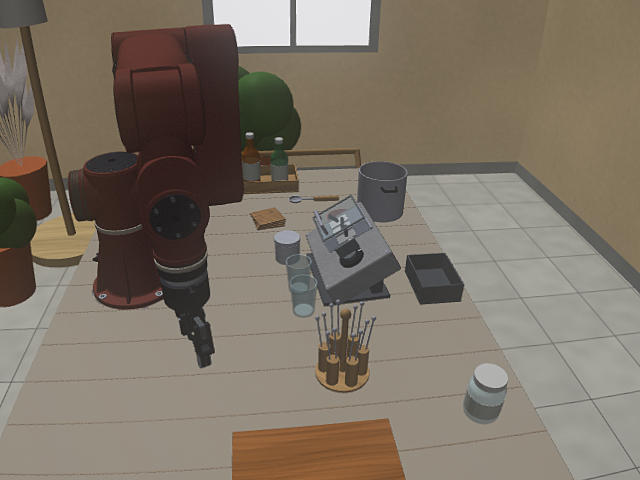

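View pics/top0.png

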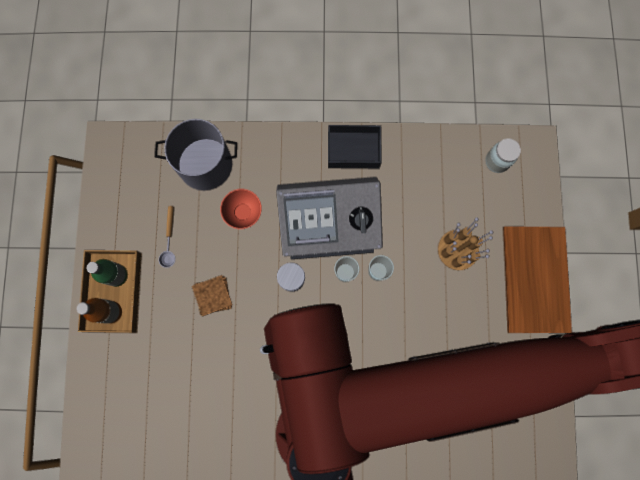

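The top view shows the panel at about (278–383, 180–258), with the isolator at (361,218), the hood at (311,219) and its handle bar at (315,240). The tin is at (291,277) and the tumblers at (346,269) and (380,268). In the side view, the glasses and tin stand in front of the box.

```bash
cat > h.py <<'E'
import numpy as np, cv2
from scipy.spatial.transform import Rotation as Ro
from plant import robot
def cam(c):
    f=240/np.tan(np.radians(c["vertical_fov"]/2)); R=cv2.Rodrigues(np.array(c["rvec"],float))[0]
    return f,R,-R.T@np.array(c["tvec"])
def ray(c,uv):
    f,R,o=cam(c); d=np.array([(uv[0]-c["cx"])/f,(uv[1]-c["cy"])/f]); s=d.copy()
    for _ in range(20): s=d/(1+c["k1"]*(s@s))
    v=R.T@np.array([s[0],s[1],1]); return o,v/np.linalg.norm(v)
def onz(c,uv,z):
    o,v=ray(c,uv); return o+v*(z-o[2])/v[2]
def tri(rays):
    A=sum(np.eye(3)-np.outer(v,v) for o,v in rays); b=sum((np.eye(3)-np.outer(v,v))@o for o,v in rays)
    p=np.linalg.solve(A,b); return p,[np.linalg.norm(np.cross(p-o,v)) for o,v in rays]
def proj(c,p):
    f,R,o=cam(c); q=R@(np.array(p)-o); s=q[:2]/q[2]; s=s*(1+c["k1"]*(s@s)); return s*f+[c["cx"],c["cy"]]
E
python3 - <<'E'
from h import *
s=robot.get_calibration("side");t=robot.get_calibration("top")
print("iso knob",tri([ray(t,(361,218)),ray(s,(347,250))]))
for uv in [(277,185),(380,178)]: print(onz(t,uv,.17))
for uv in [(383,252),(284,259)]: print(onz(t,uv,.07))
for uv,z in [((291,277),.078),((346,262),.095),((381,262),.095),((241,200),.05)]: print(onz(t,uv,z))
w=robot.get_calibration("wrist");o=robot.observe()
f,R,c=cam(w);T=Ro.from_euler('xyz',o["tcp_rot"],degrees=True).as_matrix()
print("cam in tcp",T.T@(c-o["tool_pos"]),"\n",T.T@R.T)
# candidate views
for x,z in [(.3,.4),(.3,.45),(.35,.5),(.4,.5),(.25,.4)]:
  for p in (0,-10,-20,-30):
    for yaw in (90,-90,0,180):
      M=Ro.from_euler('xyz',[180,0,yaw],degrees=True); M=Ro.from_euler('y',p,degrees=True)*M
      e=M.as_euler('xyz',degrees=True); q=robot.ik([x,0.0,z],e)
      if q is not None: print(x,z,p,yaw,np.round(q))
E
```

```text
iso knob (array([ 0.59686008, -0.11229858,  0.14876242]), [np.float64(0.002613481937513198), np.float64(0.0026134819375133044)])
[0.68549323 0.12035267 0.17      ]
[ 0.70864356 -0.16386723  0.17      ]
[ 0.51738705 -0.18179817  0.07      ]
[0.4940905  0.10296187 0.07      ]
[0.4415021  0.08149763 0.078     ]
[ 0.48379561 -0.07388791  0.095     ]
[ 0.48478108 -0.17289236  0.095     ]
[0.67234907 0.23569067 0.05      ]
cam in tcp [ 0.08357948 -0.00016471 -0.06904324] 
 [[-9.66562199e-04 -9.45955786e-01 -3.24294183e-01]
 [ 9.99999507e-01 -9.87715337e-04 -9.93748478e-05]
 [-2.26306126e-04 -3.24294119e-01  9.45956274e-01]]
0.3 0.4 0 90 [-26. -44. -24. 110.   0.  64.]
0.3 0.4 0 -90 [ -26.  -44.  -24.  110.    0. -116.]
0.3 0.4 0 0 [-26. -44. -24. 110.   0. 154.]
0.3 0.4 0 180 [-26. -44. -24. 110.   0. -26.]
0.3 0.45 0 90 [-26. -40. -16. 114.   0.  64.]
0.3 0.45 0 -90 [ -26.  -40.  -16.  114.    0. -116.]
0.3 0.45 0 0 [-26. -40. -16. 114.   0. 154.]
0.3 0.45 0 180 [-26. -40. -16. 114.   0. -26.]
0.35 0.5 0 90 [-22. -27.  -2. 115.   0.  68.]
0.35 0.5 0 -90 [ -22.  -27.   -2.  115.    0. -112
[... 369 characters left out ...]
8.  -16.  104.    9. -117.]
0.35 0.5 -20 0 [-29. -48. -16. 104.   9. 153.]
0.35 0.5 -20 180 [-29. -48. -16. 104.   9. -27.]
0.4 0.5 0 90 [-19. -19.   3. 113.   0.  71.]
0.4 0.5 0 -90 [ -19.  -19.    3.  113.    0. -109.]
0.4 0.5 0 0 [-19. -19.   3. 113.   0. 161.]
0.4 0.5 0 180 [-19. -19.   3. 113.   0. -19.]
0.4 0.5 -10 90 [-21. -30.  -4. 106.   4.  69.]
0.4 0.5 -10 -90 [ -21.  -30.   -4.  106.    4. -111.]
0.4 0.5 -10 0 [-21. -30.  -4. 106.   4. 159.]
0.4 0.5 -10 180 [-21. -30.  -4. 106.   4. -21.]
0.4 0.5 -20 90 [-24. -40. -13.  99.   8.  67.]
0.4 0.5 -20 -90 [ -24.  -40.  -13.   99.    8. -113.]
0.4 0.5 -20 0 [-24. -40. -13.  99.   8. 157.]
0.4 0.5 -20 180 [-24. -40. -13.  99.   8. -23.]
```

Rough estimate: panel centre about (0.60, -0.03, 0.12), yaw about +4.7°. I'll take two wrist views looking along the panel's normal.

```bash
cat >> h.py <<'E'
CT=np.array([0.08357948,0,-0.06904324]); CR=np.array([[0,-.945956,-.324294],[1,0,0],[0,-.324294,.945956]])
def campose(pos,look,yawdeg):
    # camera at pos looking along 'look', image right = box -y
    zc=np.array(look)/np.linalg.norm(look); y=np.array([-np.sin(np.radians(yawdeg)),np.cos(np.radians(yawdeg)),0])
    xc=-(y-zc*(y@zc)); xc/=np.linalg.norm(xc); M=np.c_[xc,np.cross(zc,xc),zc]
    T=M@CR.T; return np.array(pos)-T@CT, Ro.from_matrix(T).as_euler('xyz',degrees=True)
E
python3 - <<'E'
from h import *
import json
yaw=4.7;c,s=np.cos(np.radians(yaw)),np.sin(np.radians(yaw))
ex=np.array([c,s,0]);ey=np.array([-s,c,0]);ez=np.array([0,0,1])
n=-.5*ex+.866*ez; P=np.array([.601,-.03,.12])
poses=[]
for dy in (-.08,.09):
    look=P+.04*n*0+.3*dy*ey-(P+.33*n+dy*ey)
    p,e=campose(P+.33*n+dy*ey,look,yaw); poses.append((p,e)); print(np.round(p,3),np.round(e,1),robot.ik(p,e))
o=robot.observe(); robot.line_to([.245,-.547,.42],vel=.25)
cal=[]
for i,(p,e) in enumerate(poses):
    robot.move_pose(p,e); robot.pause(.15)
    k=robot.get_calibration("wrist"); cv2.imwrite(f"pics/w{i}.png",robot.grab_frame("wrist"))
    cal.append({a:(b.tolist() if hasattr(b,'tolist') else b) for a,b in k.items()})
json.dump(cal,open("cal.json","w")); print(robot.observe()["time"])
E
```

```text
[ 0.438 -0.108  0.299] [-167.3  -48.6   -0. ] None
[0.427 0.029 0.299] [165.8 -48.5  10. ] NoneTraceback (most recent call last):
  File "<stdin>", line 13, in <module>
plant.IKError: the arm cannot take that pose within its joint ranges
```

```bash
sed -i 's/xc=-(y-zc\*(y@zc))/xc=(y-zc*(y@zc))/; s/image right = box -y/image right = box +y/' h.py
python3 - <<'E'
from h import *
import json
yaw=4.7;c,s=np.cos(np.radians(yaw)),np.sin(np.radians(yaw))
ex=np.array([c,s,0]);ey=np.array([-s,c,0]);ez=np.array([0,0,1])
n=-.5*ex+.866*ez; P=np.array([.601,-.03,.12])
poses=[]
for dy in (-.08,.09):
    look=P+.3*dy*ey-(P+.33*n+dy*ey)
    p,e=campose(P+.33*n+dy*ey,look,yaw); poses.append((p,e)); print(np.round(p,3),np.round(e,1),robot.ik(p,e))
assert all(robot.ik(*a) is not None for a in poses)
cal=[]
for i,(p,e) in enumerate(poses):
    robot.move_pose(p,e); robot.pause(.15)
    k=robot.get_calibration("wrist"); cv2.imwrite(f"pics/w{i}.png",robot.grab_frame("wrist"))
    cal.append({a:(b.tolist() if hasattr(b,'tolist') else b) for a,b in k.items()})
json.dump(cal,open("cal.json","w")); print(robot.observe()["time"])
E
```

```text
[ 0.536 -0.1    0.355] [ 171.5   11.3 -172.1] [-30.29515349  -9.33276998  -4.8450135   90.87836188  13.65201518
 -38.57770314]
[0.525 0.037 0.356] [-170.5   11.4 -178.9] [ -6.72984484 -18.4339116  -12.95698154  82.92497317  -7.90088716
  -7.79243604]
3.7167
```

View pics/w0.png

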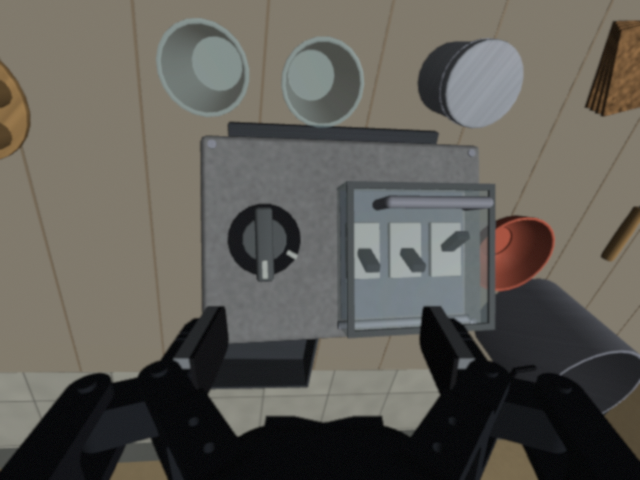

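View pics/w1.png

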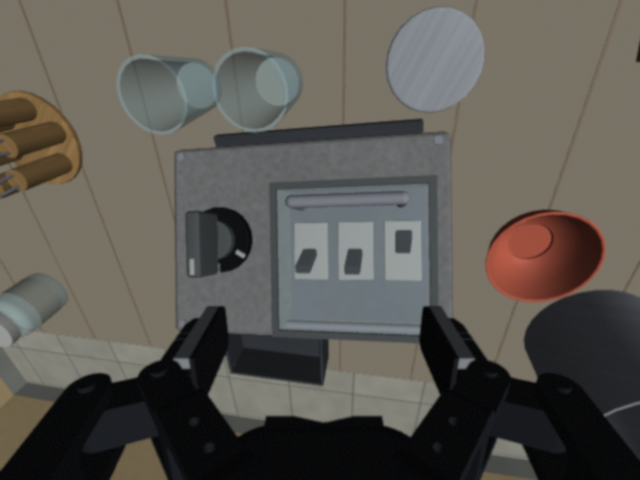

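w0 and w1 (robot side up, box left = image right) show these points:
- **Tripped lever:** the leftmost one, at (455,241) in w0 and (403,240) in w1, leaning down the slope.
- **Handle:** ends at (374..493, 203) in w0 and (286..409, 200) in w1.
- **Isolator bar:** white tip at (265,270) in w0 and (193,267) in w1.
- **Lower panel corners:** (203,138) and (478,147) in w0; (177,151) and (450,135) in w1.

Next I'll refine these with masks and triangulate.

```bash
python3 - <<'E'
from h import *
import json
cal=json.load(open("cal.json"))
ims=[cv2.imread(f"pics/w{i}.png") for i in (0,1)]
def blob(im,roi,lo,hi):
    x0,y0,x1,y1=roi; m=cv2.inRange(im[y0:y1,x0:x1],np.array(lo),np.array(hi))
    n,l,st,ce=cv2.connectedComponentsWithStats(m); k=1+np.argmax(st[1:,4])
    cs,_=cv2.findContours((l==k).astype(np.uint8),cv2.RETR_EXTERNAL,cv2.CHAIN_APPROX_NONE)
    r=cv2.minAreaRect(cs[0]); return ce[k]+[x0,y0],st[k],np.round(cv2.boxPoints(r)+[x0,y0],1).tolist()
for i,(r) in enumerate([(365,190,497,215),(280,187,415,213)]):
    im=ims[i]; print("hd px",im[(202,199)[i],(435,350)[i]], "hood px",im[(280,290)[i],(435,350)[i]])
    print(blob(im,r,(135,125,120),(255,255,255)))
for i,r in enumerate([(255,255,275,285),(185,255,203,280)]):
    print("tip",ims[i][267,(265,193)[i]],blob(ims[i],r,(130,130,130),(255,255,255)))
for i,r in enumerate([(436,225,475,256),(390,225,416,258)]):
    print("leverA",blob(ims[i],r,(0,0,0),(95,95,95)))
def edge(p,q,im,n=14):
    # strongest gradient along p->q normal scans is crude: use colour a* channel
    pass
for i,im in enumerate(ims):
    d=im[:,:,2].astype(int)-im[:,:,0]
    # right-side panel edge (image left): tan -> grey
    xs=[];
    for y in range(165,300,5):
        row=d[y,150:240]; xs.append(150+np.where(row>12)[0].max() if (row>12).any() else -1)
    print("left edge",i,xs)
    g=cv2.cvtColor(im,cv2.COLOR_BGR2GRAY).astype(float)
    x0=(240,215)[i]; ys=[]
    for x in range(x0,x0+190,15):
        c=g[120:165,x]; ys.append(120+int(np.argmax(c[2:]-c[:-2]))+1)
    print("near edge",i,ys)
E
```

```text
hd px [143 133 131] hood px [137 131 121]
(array([441.39454094, 202.48883375]), array([ 26,  10, 101,   6, 403], dtype=int32), [[391.0, 204.0], [391.0, 199.9], [491.0, 200.9], [491.0, 205.0]])
hd px [130 122 119] hood px [121 116 107]
(array([405.125     , 197.66666667]), array([123,   8,   5,   6,  24], dtype=int32), [[403.0, 195.0], [407.0, 195.0], [407.0, 200.0], [403.0, 200.0]])
tip [164 167 162] (array([264.5308642 , 269.38271605]), array([ 7,  6,  6, 18, 81], dtype=int32), [[261.5, 261.1], [266.0, 260.7], [267.5, 277.8], [263.0, 278.2]])
tip [135 138 133] (array([191.53191489, 266.63829787]), array([ 5,  5,  4, 14, 47], dtype=int32), [[190.0, 260.0], [193.0, 260.0], [193.0, 273.0], [190.0, 273.0]])
leverA (array([455.27327327, 240.47747748]), array([  6,   6,  28,  20, 333], dtype=int32), [[438.3, 243.5], [464.2, 226.2], [471.4, 237.1], [445.5, 254.3]])
leverA (array([402.82857143, 241.15555556]), array([  6,   6,  15,  22, 315], dtype=int32), [[396.0, 231.0], [410.0, 231.0], [410.0, 252.0], [396.0, 252.0]])
left edge 0 [np.int64(199), np.int64(199), np.int64(199), np.int64(199
[... 221 characters left out ...]
(200), np.int64(200), np.int64(200), np.int64(200), np.int64(200), np.int64(200), np.int64(200), np.int64(201), np.int64(201)]
near edge 0 [137, 138, 138, 139, 139, 140, 122, 141, 142, 142, 143, 143, 144]
left edge 1 [np.int64(173), np.int64(173), np.int64(173), np.int64(173), np.int64(173), np.int64(173), np.int64(173), np.int64(173), np.int64(173), np.int64(174), np.int64(174), np.int64(174), np.int64(174), np.int64(174), np.int64(174), np.int64(174), np.int64(174), np.int64(174), np.int64(174), np.int64(174), np.int64(174), np.int64(174), np.int64(174), np.int64(174), np.int64(174), np.int64(174), np.int64(174)]
near edge 1 [149, 147, 146, 128, 144, 143, 142, 141, 140, 138, 137, 137, 135]
```

```bash
python3 - <<'E'
import cv2,numpy as np
a=cv2.imread("pics/w0.png")[120:345,195:505];b=cv2.imread("pics/w1.png")[120:345,165:475]
r=lambda x:cv2.resize(x,None,fx=1.33,fy=1.33,interpolation=cv2.INTER_CUBIC)
cv2.imwrite("pics/c01.png",cv2.resize(np.vstack([a,b]),None,fx=1.33,fy=1.33,interpolation=cv2.INTER_CUBIC))
E
```

```text
(no output)
```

View pics/c01.png

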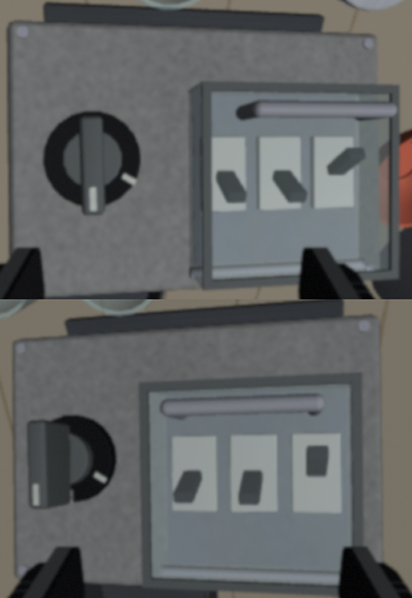

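```bash
python3 - <<'E'
from h import *
import json
cal=json.load(open("cal.json"))
P={"NR":((201.8,136.5),(174.8,151.6)),"NL":((478.5,147),(450.7,133.5)),"sR":((211.5,144),(180,156.8)),"sL":((472.4,153),(438.7,140.3)),
"hdl_left":((493.5,202.2),(409.4,199.5)),"hdl_right":((377,203),(286,201)),"tip_end":((265,279),(191.7,274)),"basemark":((292,254.5),(240,254)),
"hoodNR":((338,183),(271,184)),"hoodNL":((494.5,184.5),(436,178))}
t={k:tri([ray(c,u) for c,u in zip(cal,v)]) for k,v in P.items()}
for k,(p,r) in t.items(): print(k,np.round(p,4),np.round(r,4))
for a in (("NR","NL"),("hdl_right","hdl_left"),("sR","sL")):
    d=t[a[1]][0]-t[a[0]][0]; print(a,np.linalg.norm(d),"yaw",np.degrees(np.arctan2(-d[0],d[1])),"mid",(t[a[1]][0]+t[a[0]][0])/2)
E
```

```text
NR [ 0.53   -0.1768  0.0688] [0.0001 0.0001]
NL [0.5047 0.1095 0.0664] [0.0004 0.0004]
sR [ 0.5335 -0.167   0.0766] [0.0002 0.0002]
sL [0.5093 0.098  0.0765] [0.0001 0.0001]
hdl_left [0.5275 0.0684 0.1732] [0.0008 0.0008]
hdl_right [ 0.5406 -0.027   0.1625] [0.0009 0.0009]
tip_end [ 0.6049 -0.1116  0.1857] [0.0006 0.0006]
basemark [ 0.6114 -0.0863  0.1378] [0. 0.]
hoodNR [ 0.542  -0.052   0.1225] [0.0004 0.0004]
hoodNL [0.523  0.0903 0.1382] [0.0008 0.0008]
('NR', 'NL') 0.28739924550207324 yaw 5.056948378693124 mid [ 0.51733821 -0.03367661  0.06758976]
('hdl_right', 'hdl_left') 0.09686813387071135 yaw 7.839434530348464 mid [0.53408109 0.02066896 0.16784891]
('sR', 'sL') 0.2660722467923512 yaw 5.2176367047164565 mid [ 0.52141055 -0.0345074   0.07657446]
```

Two-view checks agree: the panel's near edge measures 287 mm (290 expected), and its yaw is 5.1°. The handle's middle (0.534, 0.021, 0.168) is within 3 mm of the model prediction, and the isolator tip within 3 mm. I'll build the plan and check IK for it.

```bash
cat >> h.py <<'E'
YAW=np.radians(5.1); EX=np.array([np.cos(YAW),np.sin(YAW),0]); EY=np.array([-np.sin(YAW),np.cos(YAW),0]); EZ=np.array([0,0,1.])
PC=np.array([.602,-.0268,.1195]); U=.866*EX+.5*EZ; N=-.5*EX+.866*EZ
def W(u,y,n): return PC+u*U+y*EY+n*N
def rot(z,y):
    z=z/np.linalg.norm(z); y=y-z*(y@z); y/=np.linalg.norm(y); return Ro.from_matrix(np.c_[np.cross(y,z),y,z])
def eul(r): return r.as_euler('xyz',degrees=True)
def iso(turn,h,s=1):  # turn rad from on (0) to off (60deg); h TCP height above panel
    return W(0,-.085,h), eul(Ro.from_rotvec(N*turn)*rot(-N,s*EY))
def hood(th,reach=.064,s=1,up=0):
    a,b=-.115,.070; c,d=np.cos(th),np.sin(th)
    p=W(.085+a*c+b*d,.055,.004-a*d+b*c); return p+(reach+up)*EZ, eul(rot(-EZ,s*EX))
def lev(uface,y=.099,n=.022,s=1): # closed fingers, tips at n
    return W(uface-.0145,y,n+robot.tip_reach), eul(rot(-N,s*U))
E
python3 - <<'E'
from h import *
import json
cal=json.load(open("cal.json"))
print("levA tip px pred",[np.round(proj(c,W(-.0053,.099,.0376)),1) for c in cal], "b tip",[np.round(proj(c,W(.029,.055,.0376)),1) for c in cal],
 "handle",[np.round(proj(c,W(-.03,.055,.074)),1) for c in cal],"iso tip",[np.round(proj(c,W(.03,-.085,.058)),1) for c in cal],"NR/NL",[np.round(proj(c,W(-.1,y,0)),1) for c in cal for y in(-.145,.145)])
f=lambda a:None if (q:=robot.ik(*a)) is None else np.round(q,1)
for s in (1,-1):
    print("s",s)
    for t in (0,30,60): print("iso",t,f(iso(np.radians(t),.102,s)),f(iso(np.radians(t),.2,s)))
    for t in (0,45,90): print("hood",t,f(hood(np.radians(t),s=s)),f(hood(np.radians(t),s=s,up=.06)))
    for u in (-.03,.018): print("lev",u,f(lev(u,s=s)),f(lev(u,n=.1,s=s)))
print(robot.observe()["q"])
E
```

```text
levA tip px pred [array([462.4, 234.1]), array([403.9, 233.8])] b tip [array([418.9, 271.5]), array([352.2, 273.9])] handle [array([438. , 203.4]), array([346.3, 201.2])] iso tip [array([264.7, 279.2]), array([192.5, 275.5])] NR/NL [array([199.3, 135.1]), array([481. , 146.5]), array([172.4, 150.4]), array([452.1, 131.9])]
s 1
iso 0 [-32.2 -29.2 -39.8  54.7  17.6 -33.4] [-36.4 -38.3 -36.9  68.   19.4 -37.5]
iso 30 [-32.2 -29.2 -39.8  54.7  17.6 -63.4] [-36.4 -38.3 -36.9  68.   19.4 -67.5]
iso 60 [-32.2 -29.2 -39.8  54.7  17.6 -93.4] [-36.4 -38.3 -36.9  68.   19.4 -97.5]
hood 0 [-11.6  -5.6 -13.4  82.2   0.   73.3] [-11.6  -5.6  -7.2  88.4   0.   73.3]
hood 45 [-10.4   2.2   4.   91.8   0.   74.5] [-10.4   4.   12.2  98.2   0.   74.5]
hood 90 [-8.2 21.1 29.2 98.1  0.  76.7] [ -8.2  24.8  40.4 105.5   0.   76.7]
lev -0.03 [-11.3 -46.4 -54.1  53.3   8.1  75.7] None
lev 0.018 [ -9.7 -36.3 -45.6  51.6   7.3  77.2] [-11.2 -45.2 -43.9  62.3   8.   75.8]
s -1
iso 0 [-32.2 -29.2 -39.8  54.7  17.6 146.6] [-36.4 -38.3 -36.9  68.   19.4 142.5]
iso 30 [-32.2 -29.2 -39.8  54.7  17.6 116.6] [-36.4 -38.3 -36.9  68.   19.4 112.5]
iso 60 [-32.2 -29.2 -39.8  54.7  17.6  86.6] [-36.4 -38.3 -36.9  68.   19.4  82.5]
hood 0 [ -11.6   -5.6  -13.4   82.2    0.  -106.7] [ -11.6   -5.6   -7.2   88.4    0.  -106.7]
hood 45 [ -10.4    2.2    4.    91.8    0.  -105.5] [ -10.4    4.    12.2   98.2    0.  -105.5]
hood 90 [  -8.2   21.1   29.2   98.1    0.  -103.3] [  -8.2   24.8   40.4  105.5    0.  -103.3]
lev -0.03 [ -11.3  -46.4  -54.1   53.3    8.1 -104.3] None
lev 0.018 [  -9.7  -36.3  -45.6   51.6    7.3 -102.8] [ -11.2  -45.2  -43.9   62.3    8.  -104.2]
[ -6.88524603 -18.37357674 -12.92965073  82.93077905  -7.88142768
  -7.81983066]
```

```bash
python3 - <<'E'
from h import *
robot.set_gripper(.045)
robot.move_pose(*iso(0,.18)); print(robot.line_to(iso(0,.102)[0],vel=.1,guard=15))
o=robot.observe(); print("at",o["tool_pos"]-iso(0,.102)[0],o["ft_force"])
robot.set_gripper(0.0); o=robot.observe(); print("w",o["gripper_width"],o["gripper_force"],o["ft_force"])
q=o["q"].copy()
for d in (-15,-30,-45,-57,-61):
    t=q.copy();t[5]+=d; robot.goto_joints(t); o=robot.observe()
    print(d,np.round(o["q"][5]-q[5],2),"ft",np.round(o["ft_force"],1),"tn",round(float(np.dot(o["torque"],N)),2),o["gripper_width"],o["time"])
E
```

```text
False
at [2.14725323e-04 8.29569841e-05 7.11194104e-04] [-0.67709118 -0.38810294  0.86968996]
w 0.013013043986153348 59.14124250411987 [-6.16710305 -2.16050101  5.82912162]
-15 -14.77 ft [-3.4  1.8  3.9] tn 0.04 0.01304721876704338 6.5833
-30 -29.79 ft [-6.8  5.4  4.6] tn 0.01 0.013077659433514403 6.9417
-45 -44.79 ft [-10.2   7.2   6.8] tn 0.01 0.013142543563184549 7.3
-57 -56.8 ft [-12.6   7.4   7.8] tn 0.02 0.012917505819683754 7.6167
-61 -60.73 ft [-13.    7.7   7.8] tn -0.71 0.013472967511914279 7.8667
```

```bash
python3 - <<'E'
from h import *
o=robot.observe(); q=o["q"].copy(); q[5]-=2; robot.goto_joints(q); o=robot.observe(); print("tn",np.dot(o["torque"],N),o["q"][5])
robot.set_gripper(.04); 
p=robot.observe()["tool_pos"]; robot.line_to(p+.08*N,vel=.2)
robot.set_gripper(.026)
robot.move_pose(*hood(0,s=-1,up=.08)); robot.pause(.1)
k=robot.get_calibration("wrist"); cv2.imwrite("pics/w2.png",robot.grab_frame("wrist"))
print("handle pred px",proj(k,W(-.03,.055,.074)),"iso off tip pred",proj(k,W(.015,-.085+.026,.058)),robot.observe()["time"],robot.observe()["gripper_width"])
E
```

```text
tn -1.2477534352974233 -95.8900494960824
handle pred px [323.083325   255.49516997] iso off tip pred [235.81406353  66.50183452] 10.2583 0.02620222232251968
```

View pics/w2.png

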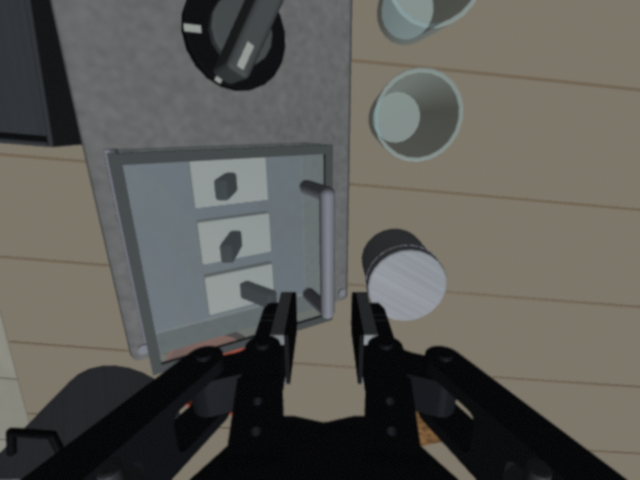

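The isolator points to its off mark (218,80). The handle's middle is at (327,254), against a predicted (323,255), and lies between the fingers. I'll grip it and open the hood.

```bash
python3 - <<'E'
from h import *
print(robot.line_to(hood(0,s=-1)[0],vel=.12,guard=12))
robot.set_gripper(0); o=robot.observe(); print("w",o["gripper_width"],o["gripper_force"],np.round(o["ft_force"],1))
assert .006<o["gripper_width"]<.014
for t in range(10,100,10):
    robot.line_to(hood(np.radians(min(t,92)),s=-1)[0],vel=.08); o=robot.observe()
    print(t,np.round(o["ft_force"],1),round(o["gripper_width"],4),round(o["time"],2))
    if np.linalg.norm(o["ft_force"])>60: print("STOP");break
E
```

```text
False
w 0.007742913757917645 58.57893705368042 [-13.6  -3.4   3.1]
10 [-12.5  -3.2   2.8] 0.0072 11.81
20 [-15.2  -2.6   5.7] 0.0074 12.25
30 [-15.8  -2.6  10.5] 0.0072 12.69
40 [-16.1  -1.8  13.6] 0.0076 13.13
50 [-14.9  -1.5  17.4] 0.0077 13.57
60 [-11.9  -0.6  19.8] 0.0073 14.02
70 [-5.7  0.1 13.6] 0.0073 14.46
80 [-2.9  0.4 14.6] 0.0075 14.9
90 [2.8 0.3 6.3] 0.0072 15.34
```

The hood followed the arc. I'll release it, back out over its free edge, and go to the lever approach pose. Then I'll check the hood and the lever from the wrist.

```bash
cat >> h.py <<'E'
def lev2(u,y=.099,n=.022,a=20,s=-1): # tip centre of closed fingers at (u,y,n)
    a=np.radians(a); z=np.sin(a)*EX-np.cos(a)*EZ
    return W(u,y,n)-robot.tip_reach*z, eul(rot(z,s*U))
E
python3 - <<'E'
from h import *
robot.set_gripper(.026); p=robot.observe()["tool_pos"]; robot.line_to(p+.06*EZ,vel=.15)
b=p+.06*EZ; b=b-.17*EX; robot.line_to(b,vel=.25)
a,e=lev2(-.04,n=.10); e2=lev2(-.04); e3=lev2(.01)
print([None if (q:=robot.ik(*x)) is None else np.round(q,1) for x in ((a,e),e2,e3)],a,b)
robot.set_gripper(0)
robot.move_pose(a,e); robot.pause(.1)
k=robot.get_calibration("wrist"); cv2.imwrite("pics/w3.png",robot.grab_frame("wrist")); cv2.imwrite("pics/side3.png",robot.grab_frame("side"))
for n,pt in dict(tipA=W(-.0053,.099,.0376),pivA=W(.012,.099,.006),edge=W(.081,.055,.139)).items(): print(n,proj(k,pt))
s=robot.get_calibration("side"); print("side hood edge mid pred",proj(s,W(.085,.055,.139)),"hinge",proj(s,W(.085,.055,.004)),robot.observe()["time"])
E
python3 - <<'E'
import cv2,numpy as np
a=cv2.imread("pics/w3.png");s=cv2.imread("pics/side3.png")[150:310,260:440]
s=cv2.resize(s,(270,240)); c=np.zeros((480,640+150,3),np.uint8); c[:,:520]=a[:,60:580]; c[:240,520:790]=s
cv2.imwrite("pics/m3.png",c)
E
```

```text
[array([ -10.7,  -38.2,  -38.7,   70.2,    5.4, -104.9]), array([  -9.3,  -29.6,  -40.1,   60.1,    4.9, -103.6]), array([  -8. ,  -21.2,  -31.3,   60.4,    4.4, -102.3])] [0.48416219 0.06207675 0.25432168] [0.50214237 0.01947086 0.42396439]
tipA [254.8837607 263.185931 ]
pivA [231.00481982 247.85313193]
edge [-77.71798695 277.69007758]
side hood edge mid pred [343.04994387 181.16819642] hinge [363.97669779 216.19378028] 18.6333
```

View pics/m3.png

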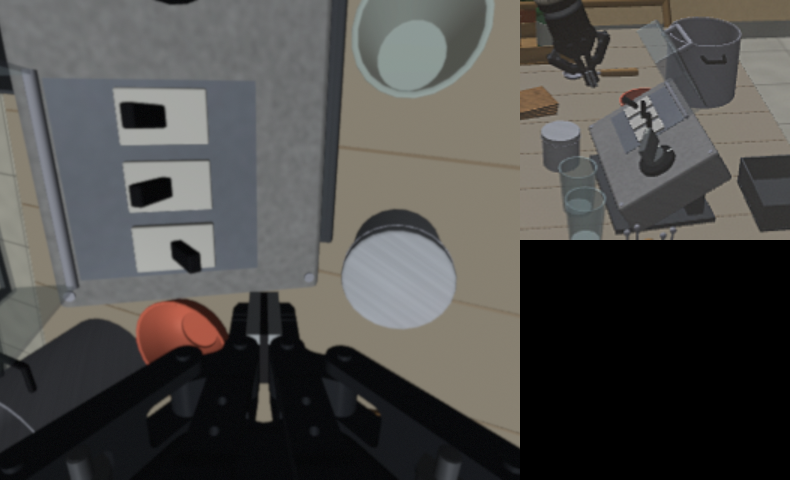

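The side inset shows the hood standing at right angles to the panel. Lever A's tip is at about (250,265) in w3, against a predicted (255,263). I'll push it up the slope.

```bash
python3 - <<'E'
from h import *
a,e=lev2(-.04); robot.line_to(a,vel=.12,guard=12); f0=robot.observe()["ft_force"]; print(np.round(f0,1))
for u in np.arange(-.030,.0121,.004):
    hit=robot.line_to(lev2(u)[0],vel=.04,guard=14); o=robot.observe()
    print(round(u,3),hit,np.round((o["tool_pos"]-lev2(u)[0])@U*1e3,1),"Fu",round((o["ft_force"]-f0)@U,1),"Fn",round((o["ft_force"]-f0)@N,1),round(o["time"],2))
    if hit: break
E
```

```text
[-0.9  0.6 -0.2]
-0.03 False 0.5 Fu 0.0 Fn 0.2 19.83
-0.026 False 0.1 Fu 1.0 Fn 0.1 20.08
-0.022 False -0.3 Fu -2.3 Fn 2.7 20.33
-0.018 False 0.1 Fu -1.1 Fn 0.7 20.58
-0.014 False 0.4 Fu 0.4 Fn -0.5 20.83
-0.01 False 0.4 Fu 0.7 Fn -0.1 21.08
-0.006 False 0.4 Fu 0.3 Fn -0.1 21.33
-0.002 False 0.2 Fu -0.4 Fn 0.0 21.58
0.002 False 0.1 Fu -0.5 Fn 0.5 21.83
0.006 False -2.8 Fu -13.8 Fn 11.4 22.08
0.01 False -5.8 Fu -27.2 Fn 23.4 22.33
```

The lever met its end stop at about the predicted spot. I'll back off and check with the wrist camera.

```bash
python3 - <<'E'
from h import *
robot.line_to(lev2(-.03)[0],vel=.1); robot.line_to(lev2(-.04,n=.10)[0],vel=.2); robot.pause(.1)
im=robot.grab_frame("wrist"); k=robot.get_calibration("wrist"); cv2.imwrite("pics/w4.png",im[40:320,100:420])
print([proj(k,W(.029,.055+d,.0376))-[100,40] for d in (.044,0,-.044)], robot.observe()["time"])
E
```

```text
[array([ 92.54992332, 228.08919574]), array([ 82.78246947, 156.90688494]), array([71.64350684, 74.51117645])] 23.575
```

View pics/w4.png

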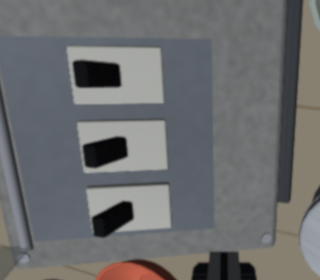

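All three toggles are on: the tips at crop (110,222), (90,155) and (82,73) are all up the slope. Now I'll shut the hood.

```bash
python3 - <<'E'
from h import *
h90,e=hood(np.radians(90),s=-1)
robot.set_gripper(.026)
robot.move_pose(h90+.06*EZ-.17*EX,e); robot.line_to(h90+.06*EZ,vel=.2); print(robot.line_to(h90,vel=.1,guard=12))
robot.set_gripper(0); o=robot.observe(); print("w",o["gripper_width"],np.round(o["ft_force"],1),o["time"])
assert .005<o["gripper_width"]<.014
for t in list(range(80,-1,-10))+[-1.5]:
    robot.line_to(hood(np.radians(t),s=-1)[0],vel=.08 if t>=0 else .02); o=robot.observe()
    print(t,np.round(o["ft_force"],1),round(o["gripper_width"],4),round(o["time"],2))
    if np.linalg.norm(o["ft_force"])>60: print("STOP");break
E
```

```text
False
w 0.007632653440059604 [0.6 0.8 6.3] 26.8833
80 [-3.3 -1.2 12.2] 0.0072 27.32
70 [-2.9 -1.5 10.7] 0.0074 27.77
60 [-6.7 -1.5  8.9] 0.0072 28.21
50 [-6.8 -2.7  6.8] 0.0075 28.65
40 [-6.8 -2.7  3.7] 0.0072 29.09
30 [-7.3 -4.3  1.5] 0.0075 29.53
20 [-7.2 -4.9 -2. ] 0.0075 29.98
10 [-7.4 -5.7 -2. ] 0.0071 30.42
0 [-9.  -6.6 -2.6] 0.0074 30.86
-1.5 [-13.3  -6.5   1.3] 0.0072 31.18
```

```bash
python3 - <<'E'
from h import *
p=robot.observe()["tool_pos"]; f0=robot.observe()["ft_force"]
for d in (.002,.004,.006,.008):
    h=robot.line_to(p-d*N,vel=.02,guard=20); o=robot.observe(); print(d,h,round((p-o["tool_pos"])@N*1e3,2),"Fn",round((o["ft_force"]-f0)@N,1),np.round(o["ft_force"],1))
    if h or (o["ft_force"]-f0)@N>15: break
robot.set_gripper(.026); p=robot.observe()["tool_pos"]; robot.line_to(p+.1*EZ,vel=.2)
robot.pause(.1);k=robot.get_calibration("wrist");im=robot.grab_frame("wrist"); cv2.imwrite("pics/w5.png",im)
print("handle pred",proj(k,W(-.03,.055,.074)),"hood lower edge L/R pred",proj(k,W(-.05,.125,.048)),proj(k,W(-.05,-.015,.048)),proj(k,W(-.05,-.015,.004)),robot.observe()["time"])
E
```

```text
0.002 True 0.38 Fn -2.7 [-0.8 -0.2  5.7]
handle pred [317.64063758 248.19462937] hood lower edge L/R pred [323.53941532 310.79097062] [323.29860802 143.15038701] [296.79221365 140.68615614] 32.5083
```

View pics/w5.png

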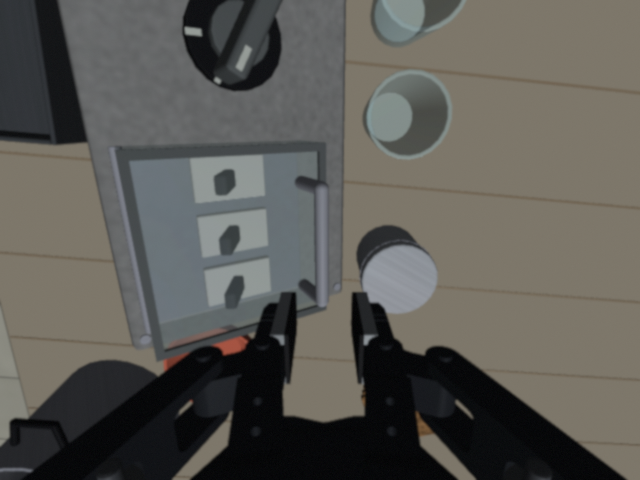

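The hood looks shut: the handle's offset from prediction is +4 px, as it was when shut at the start. I'll check that numerically against w2.

```bash
python3 - <<'E'
from h import *
a=cv2.imread("pics/w2.png",0);b=cv2.imread("pics/w5.png",0)
def calat(p,e,k):
    T=Ro.from_euler('xyz',e,degrees=True).as_matrix(); R=(T@CR).T; o=np.array(p)+T@CT
    k=dict(k);k["rvec"]=cv2.Rodrigues(R)[0].ravel();k["tvec"]=-R@o; return k
k0=robot.get_calibration("wrist"); k2=calat(*hood(0,s=-1,up=.08),k0)
def handle(im): # handle bar centre column by brightness, rows fitting both
    return [x0+np.argmax(cv2.GaussianBlur(im[y:y+1,x0:x0+40].astype(np.float32),(7,1),0)[0]) for y in (215,230,245,260,275) for x0 in (300,)]
print("handle col",handle(a),proj(k2,W(-.03,.055,.074)),handle(b),proj(k0,W(-.03,.055,.074)))
for nm,pt in dict(far_top_R=W(.085,-.015,.048),far_top_L=W(.085,.125,.048),hingeR=W(.085,-.015,.004),near_top_R=W(-.05,-.015,.048),legTopR=W(-.03,.018,.074)).items(): print(nm,proj(k2,pt).round(1),proj(k0,pt).round(1))
A=cv2.imread("pics/w2.png")[130:380,90:350];B=cv2.imread("pics/w5.png")[130:380,90:350]
cv2.imwrite("pics/cmp.png",cv2.resize(np.hstack([A,B]),None,fx=1.5,fy=1.5,interpolation=cv2.INTER_CUBIC))
print(robot.observe()["tool_pos"])
E
```

```text
handle col [np.int64(328), np.int64(328), np.int64(328), np.int64(328), np.int64(328)] [323.5577415  254.11018122] [np.int64(322), np.int64(322), np.int64(322), np.int64(322), np.int64(322)] [317.60272742 248.14980589]
far_top_R [104.1 151.8] [109.4 150.8]
far_top_L [149.6 374.6] [152.  363.4]
hingeR [106.4 147. ] [110.2 146.4]
near_top_R [329.7 143.8] [323.3 143.1]
legTopR [323.6 200.2] [317.2 196.6]
[0.53129424 0.02178222 0.32469193]
```

View pics/cmp.png

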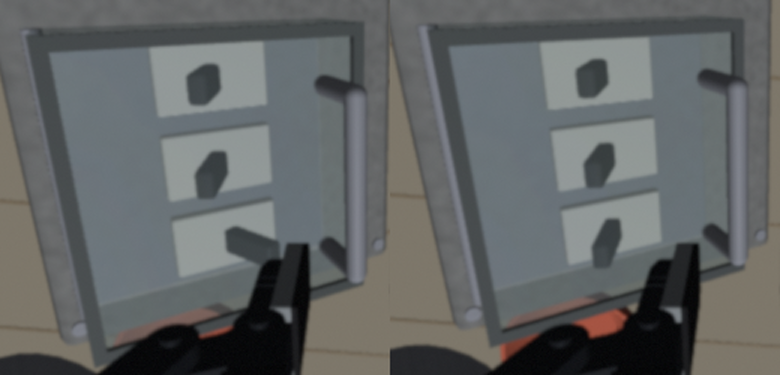

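The handle position and scale match the shut state in w2 within about 2 mm. To be sure, I'll press down on the handle with closed fingers until it's solid, then turn the isolator back on.

```bash
python3 - <<'E'
from h import *
robot.set_gripper(0); hp,e=hood(0,reach=0,s=-1); hp=hp-.003*EX; f0=robot.observe()["ft_force"]
robot.line_to(hp+.095*EZ,vel=.15)
for z in np.arange(.084,.066,-.0015):
    h=robot.line_to(hp+z*EZ,vel=.02,guard=15); o=robot.observe(); print(round(z,4),h,"z",round(o["tool_pos"][2]-hp[2],4),np.round(o["ft_force"]-f0,1))
    if h or (o["ft_force"]-f0)[2]>18: break
print(o["time"])
E
```

```text
0.084 False z 0.084 [-0.  -1.3 -0.2]
0.0825 False z 0.0825 [-0.2  0.   0.5]
0.081 False z 0.0809 [-0.4 -0.   0.5]
0.0795 False z 0.0794 [-0.9 -0.6  1.1]
0.078 False z 0.0781 [ 0.2 -2.   1.2]
0.0765 False z 0.0779 [-3.2  0.1 10.4]
0.075 False z 0.0777 [-7.9 -0.2 19.9]
35.6417
```

The hood is solidly shut: it took 20 N at the expected height without moving. Now the isolator goes on.

```bash
python3 - <<'E'
from h import *
p=robot.observe()["tool_pos"]; robot.line_to(p+.1*EZ,vel=.2); robot.set_gripper(.04)
r=np.radians(60); robot.move_pose(*iso(r,.19)); print(robot.line_to(iso(r,.102)[0],vel=.1,guard=12))
robot.set_gripper(0); o=robot.observe(); q=o["q"].copy(); print("w",o["gripper_width"],np.round(o["ft_force"],1),q[5])
assert .011<o["gripper_width"]<.016
for d in (15,30,45,57,60,62,63.5):
    t=q.copy();t[5]+=d; robot.goto_joints(t); o=robot.observe()
    tn=float(np.dot(o["torque"],N)); print(d,np.round(o["q"][5]-q[5],2),np.round(o["ft_force"],1),"tn",round(tn,2),round(o["time"],2))
    if tn>1.2: break
robot.set_gripper(.04); p=robot.observe()["tool_pos"]; robot.line_to(p+.14*N,vel=.2); robot.pause(.1)
cv2.imwrite("pics/w6.png",robot.grab_frame("wrist")); cv2.imwrite("pics/top6.png",robot.grab_frame("top")); print(robot.observe()["time"])
a=cv2.imread("pics/w6.png"); t=cv2.imread("pics/top6.png")[160:300,180:420]
c=np.zeros((440,800,3),np.uint8); c[:360,:480]=cv2.resize(a,(480,360)); c[:187,480:800]=cv2.resize(t,(320,187)); cv2.imwrite("pics/m6.png",c)
E
```

```text
False
w 0.013202032380171763 [-14.7   3.9   8.1] -93.4054957448968
15 14.83 [ 1.1  0.7 -2.1] tn -0.03 39.31
30 29.65 [ 3.7 -1.7 -3.8] tn -0.05 39.67
45 44.72 [ 6.3 -3.2 -4.3] tn 0.01 40.02
57 56.72 [ 6.5 -4.  -4.9] tn -0.06 40.34
60 59.7 [ 5.8 -4.9 -4.1] tn -0.03 40.59
62 61.6 [ 4.6 -4.6 -3.4] tn 1.2 40.84
63.5 63.05 [ 3.8 -5.1 -3.5] tn 1.78 41.09
42.5167
```

View pics/m6.png

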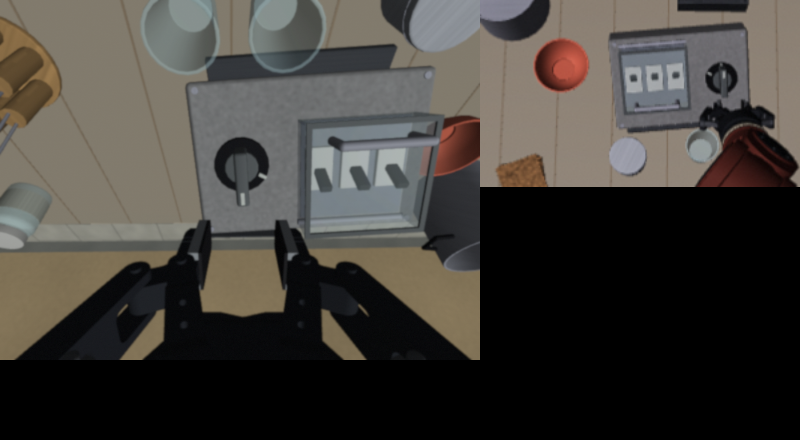

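The final picture shows the isolator bar straight up the slope at (241,180) after meeting its on stop. The hood is shut, all three toggles are on, and the glasses, tin, bowl and caddy stand where they were, so I'll hand it in.

```bash
python3 -c "
from plant import robot
print(robot.job_done(), robot.observe()['time'])"
```

```text
the job is handed in; nothing more can be done
the job is handed in; nothing more can be done
```

The job is handed in after about 43 s of robot time: isolator turned off, hood opened, tripped toggle flipped on, hood shut and isolator turned back on, with the items in view undisturbed (the spoon was out of frame in the last pictures).

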